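Shim the rocking bench comparator

TASK

The dial comparator rocks because one of its four feet has lost its rubber pad and hangs clear of the bench: with the fingertips, push the steel wedge along the bench, thin end first, under that bare foot until it is just snug, without jacking the comparator up or shoving it along. Then press down firmly with the fingertips on the corner right above that foot to check that it no longer dips, and leave the wedge in place. The wedge is only pushed, never picked up, and the other things on the bench stay where they are.

Things in the scene. Friction and masses are not known exactly. Their poses are not given: they have to be found in the camera images.
- comparator: loose dial comparator, about 4 kg: green-grey cast base 200 x 150 mm (x, y), top 48 mm above the bench; 28 mm column at x=+66, 297 mm high; 58 mm dial facing -x over an anvil at x=-40, y=0. Corner lugs, 36 mm across, at x=+-105, y=+-90. Origin at bench level under its middle, x to the back, y left, z up. Level on three rubber feet; about 2 N down on the lug at x=-105, y=+90 rocks it
- foot_end (a point): lowest point of the bare foot, a rounded steel stub 18 mm across (end radius 9 mm) under the front left lug (comparator x=-105, y=+90). It hangs 4 to 7 mm clear of the bench, different each time and fixed through a run: the gap to fill
- corner_top (a point): top of the locknut (19 mm across, 6 mm thick, top 54 mm above the bench) on the lug right above the bare foot: the place to press; axes as the comparator's
- wedge: loose steel wedge, 100 mm long, 40 wide, about 0.25 kg, top rising evenly 1 in 8 from 2 mm at the thin end to 14.5 at the thick end. Flat on the bench left of the bare foot, thin end roughly towards it. Origin: middle of its underside; x towards the thin end, z up. Slides at about 2 N; once snug the push rises past 8 N within a few mm, and at some 20 N the comparator is shoved along or jacked up.
- wedge_tip (a point): middle of the wedge's thin end, 1 mm above its underside
- wedge_butt (a point): middle of the wedge's thick end face (40 mm wide, 14.5 mm high), 7 mm above its underside: the face to push on. It ends 60 to 84 mm outside the bare foot when snug
- wedge_face (a point): middle of the wedge's sloping top face; x down the slope towards the thin end, z square to the face, so that the z of foot_end in this frame is the play between foot and wedge
- spanner: bystander: loose combination spanner 165 mm long, 7 mm thick, lying in front of the comparator; origin under its middle, x along it
- setting_ring: bystander: loose steel setting ring, 60 mm outside, 32 mm bore, 22 mm high, standing left of the comparator's back; origin at the centre of its underside
- punch: bystander: loose upright stepped steel punch, 36 mm across at the foot, 62 mm high, standing farther left; origin at the centre of its underside
Mind the look-alikes: they are no part of the job. What is shaped like the wedge but brown or turquoise is not meant.

How it is judged:
By the outcome, as a careful person would: the job done as asked, in the order asked, and still so for the second after the job is handed in, with the robot touching nothing.
It also fails if it takes over 64 s, if anything falls off the work surface, if the arm or the gripper's body presses on something with over 40 N, if the wrist force passes 120 N, or if a joint passes its speed limit or range.

ROBOT

A 6-joint arm with a two-finger parallel gripper is mounted at the origin on the work surface. World frame = base frame: x ahead of the robot, y to its left, z up, the work surface at z = 0. Lengths are in m, angles in rad, forces in N, time in s.
With the tool pointing down it reaches from about 0.325 to 0.85 m from the base axis. Payload 4.4 kg.
Tool frame: the origin (TCP) lies on the centre line of the jaws, within the pads' length; the fingertips stand 19 mm ahead of it and the grasp point (between the pads) is the TCP; z points along the fingers, y is the direction in which the jaws open and shut (so a half turn about z gives the same grasp; the last joint's range is limited). The gripper opens to 94 mm and grips with 3 to 60 N. Pads are 16 mm wide; open, the fingers measure 119 mm over their backs; the gripper's body (75 mm by 177 mm) begins 78 mm behind the grasp point.
Start: joints at [-1.363, 0.207, 1.542, -0, 1.393, -0.15], TCP at [0.201, -0.539, 0.224] pointing down, gripper open.
Joint ranges: [-2.73, 2.73], [-0.86, 2.22], [0.23, 2.46], [-1.11, 4.25], [0.08, 2.63], [-2.82, 2.82]. Speed limits (rad/s): [2.79, 2.79, 3.14, 3.14, 3.14, 3.14].

INTERFACE

Orientations are given as a unit quaternion [x, y, z, w].
In Python, from cell import sense, read_camera, camera_model, hand_in gives the robot as it stands.
- The arm moves only by the shell command python3 -m crank 'ROWS'. ROWS is JSON, a list of rows, each a list of 3 entries, a list of its own where there are three numbers: the opening, from -1 (shut) to 1 (fully open), then the shift along the tool's x, y, z in cm, then the turn, a rotation vector about the tool's x, y, z in rad. A call has 1 to 20 rows; each row shifts and turns the commanded pose from where the row before left it, along the tool's axes as they then stand; what a row does not reach is not made up. A row lasts 1/10 s, in which the tool goes at most 50 mm and 8.59 degrees, less where a joint would pass 70% of its speed; a pose out of reach is approached as far as the arm can. A call is refused whole if a number of a shift passes 5 or a number of a turn 0.15, either way. A call with a gripper value outside its range is refused whole. The fingers move at their own pace and stop on an object; the grip force is fixed at half the most. Time passes only in rows, so rows that do not move let the fingers close. It gives the time, the measured TCP pose, the force and the opening at its end, in the units of the state.
- sense(): the state, without advancing time (a new reading comes with each control period).
- read_camera(name): name is "scene" or "side" or "wrist"; returns the picture (480x640x3 uint8, red, green, blue); there is no depth.
- camera_model(name): a dict with "vfov" (degrees; the focal length in pixels is half the picture's height over the tangent of half this angle, whatever the lens; pixels are square), "cx", "cy" (the principal point, pixels), "origin" and "rotation" of the camera in the world. Camera axes: x right, y down, z forward; pixel columns grow to the right and rows downward; lengths in m; the calibration is good to about 2 mm. The wrist camera is an equidistant fisheye: a pixel r from the principal point sees the ray r / f radians off the axis. A picture is of the moment at which its call begins: read the wrist's pose just before it. camera_model takes no time and is no camera call; for the wrist camera it gives the pose at the moment of the call.
- hand_in(): hands the job in, once; it reports no verdict.
The state is a dict: "t": time; "q": joint angles; "joint_velocities": joint speeds; "joint_efforts": joint torques, N m; "tool_pos": TCP position; "tool_rot": TCP orientation; "wrist_force": force on the tool from outside, world axes, zero at the start; "moment": the same for the moment, N m; "opening": finger opening in m.
Only numpy, scipy, OpenCV 4.12 (cv2) and the standard library are available. Lean on these libraries where they do the work, as an engineer would, in place of code of your own. Each camera call takes 0.05 s, during which the arm holds its last target. There are 200 camera calls.

## Working session

There is one attempt and no reset: what is moved stays moved. The work goes in short steps, Python scripts to look and compute and a shell command to move; the robot and the scene stay as the last step left them, time stands still between calls to the robot, and variables do not carry over. Pictures are saved under pics/ and viewed, about 8 in all and at most 12, crops included, and the job is handed in when it is done.

```bash
mkdir -p pics; ls
python3 - <<'E'
from cell import *
import cv2
for n in("scene","side"):
    cv2.imwrite(f"pics/{n}0.png",read_camera(n)[:,:,::-1]); print(n,camera_model(n))
print(camera_model("wrist")); print(sense())
E
```

```text
pics
scene {'vfov': 51.40777935660144, 'cx': 315.59887410789025, 'cy': 248.67115239993853, 'origin': array([1.01822268, 0.10525482, 0.66170189]), 'rotation': array([ 0.55333919,  0.76291451, -0.27421621, -0.19126596])}
side {'vfov': 48.077344407317156, 'cx': 307.43704047613556, 'cy': 244.881802124077, 'origin': array([0.39337269, 0.49231418, 0.56331107]), 'rotation': array([-0.12543116,  0.90914402, -0.39207143,  0.06327856])}
{'vfov': 65.70646984690485, 'cx': 324.0300875665828, 'cy': 231.8581877593155, 'origin': array([ 0.27045074, -0.51250229,  0.38418237]), 'rotation': array([ 0.81535234, -0.56457014, -0.07408448,  0.1047502 ])}
{'t': 0.1, 'q': array([-1.36349802e+00,  2.07301669e-01,  1.54278747e+00, -3.50953888e-05,
        1.39350038e+00, -1.50484772e-01]), 'joint_velocities': array([ 5.02585095e-04, -2.15360524e-03, -5.07811468e-03,  1.16799144e-03,
       -4.51541025e-05, -1.12454749e-03]), 'joint_efforts': array([-3.78297527e-04, -3.71863639e+01, -2.82293844e+01,  7.00621423e-02,
        3.11050855e-02, -5.95989263e-05]), 'tool_pos': array([ 0.2012092 , -0.53791801,  0.22343689]), 'tool_rot': array([ 9.84040491e-01,  1.77941887e-01, -4.56210458e-05, -9.97541427e-04]), 'wrist_force': array([ 0.11588205, -1.32965377, -0.99568475]), 'moment': array([-0.03086735,  0.03269099,  0.01272177]), 'opening': 0.09412493002360238}
```

View pics/scene0.png

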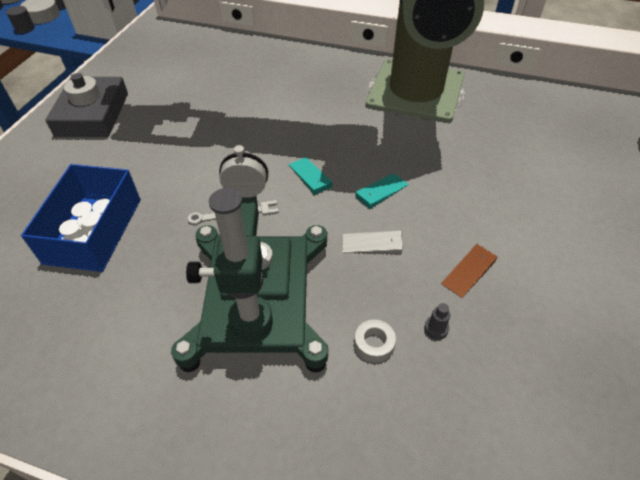

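View pics/side0.png

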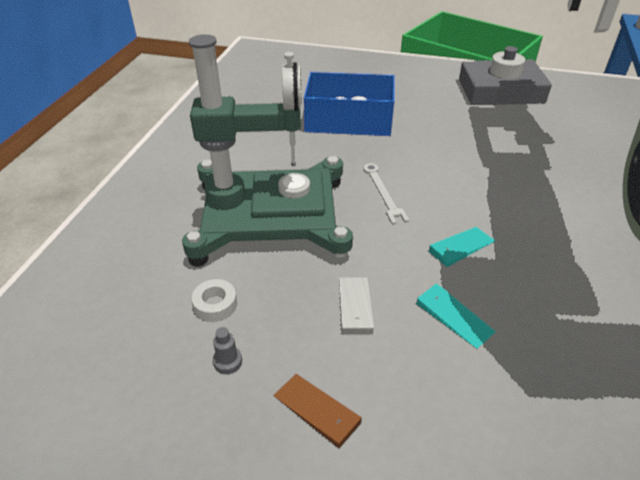

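Scene: the comparator with its bare-foot lug at about (316,232) scene and (341,237) side. The steel wedge is at (343–402, 233–252) scene and (340–373, 278–332) side. Next, enlarged crops.

Run:
```python
import cv2
a=cv2.imread("pics/scene0.png")[215:275,290:415]; b=cv2.imread("pics/side0.png")[215:340,310:400]
a=cv2.resize(a,None,fx=6,fy=6,interpolation=cv2.INTER_CUBIC); b=cv2.resize(b,None,fx=4.8,fy=4.8,interpolation=cv2.INTER_CUBIC)
cv2.imwrite("pics/a.png",a);cv2.imwrite("pics/b.png",b)
```

```text
(no output)
```

View pics/a.png

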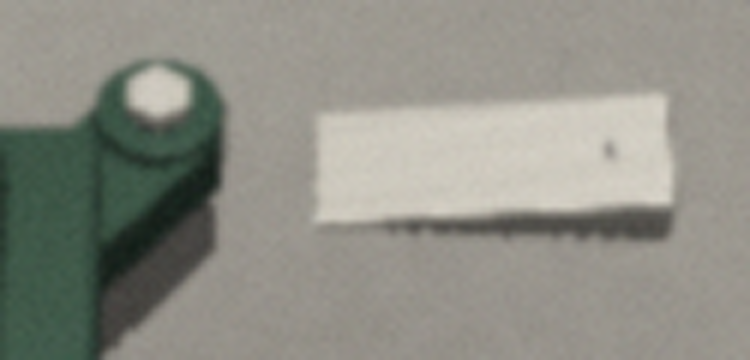

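View pics/b.png

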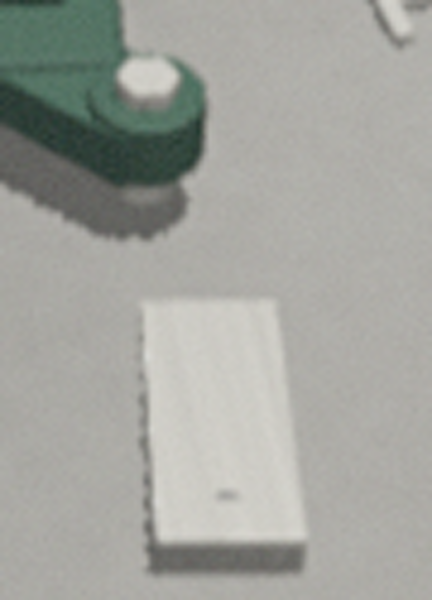

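```bash
cat > h.py <<'E'
import numpy as np
from cell import *
from scipy.spatial.transform import Rotation as R
def hit(n,uv,z,m=None):
    m=m or camera_model(n); f=240/np.tan(np.radians(m["vfov"])/2)
    uv=np.atleast_2d(uv).astype(float); d=np.c_[(uv-[m["cx"],m["cy"]])/f,np.ones(len(uv))]
    if n=="wrist":
        r=np.linalg.norm(d[:,:2],axis=1,keepdims=True); d=np.c_[d[:,:2]/r*np.sin(r),np.cos(r)]
    d=R.from_quat(m["rotation"]).apply(d); z=np.broadcast_to(z,len(uv))
    return m["origin"]+d*((z-m["origin"][2])/d[:,2])[:,None]
E
python3 - <<'E'
from h import *
np.set_printoptions(precision=4,suppress=True)
z=[.002,.002,.0145,.0145,.054,.054,.054,.054]
s=np.r_[np.array([[318,113],[317,222],[666,95],[672,207],[158,92]])/6+[290,215],[[207,230.5],[186,346],[316,346]]]
d=np.r_[np.array([[276,299],[142,299],[306,543],[153,543],[149,76]])/4.8+[310,215],[[333,160],[208,163.5],[194,237]]]
A=hit("scene",s,z);B=hit("side",d,z);print(np.c_[A[:,:2],B[:,:2]]);P=(A+B)/2
print(P)
t=(P[0]+P[1])/2;b=(P[2]+P[3])/2;print("tip",t,"butt",b,"len",np.linalg.norm((t-b)[:2]),"yaw",np.arctan2(*(t-b)[1::-1]))
n=P[4:];print("sides",[np.linalg.norm(n[i]-n[j]) for i,j in((0,1),(1,2),(2,3),(3,0))],"ctr",n.mean(0))
for i,j in((0,3),(1,2)):v=n[j]-n[i];print("cx yaw",np.arctan2(v[1],v[0]))
for i,j in((1,0),(2,3)):v=n[j]-n[i];print("cx yaw from y",np.arctan2(-v[0],v[1]))
print("others", hit("scene",[[375,345],[437,330],[275,208],[300,160],[360,200]],[.022,0,.005,0,.01])[:,:2])
E
```

```text
[[ 0.4662 -0.0354  0.4667 -0.0366]
 [ 0.5052 -0.0242  0.5052 -0.0262]
 [ 0.4398  0.0602  0.4397  0.0605]
 [ 0.4797  0.0705  0.4788  0.0713]
 [ 0.5157 -0.0674  0.5142 -0.0667]
 [ 0.5701 -0.2363  0.5683 -0.235 ]
 [ 0.7679 -0.1708  0.766  -0.1725]
 [ 0.7134 -0.0026  0.7114 -0.0001]]
[[ 0.4664 -0.036   0.002 ]
 [ 0.5052 -0.0252  0.002 ]
 [ 0.4397  0.0603  0.0145]
 [ 0.4793  0.0709  0.0145]
 [ 0.5149 -0.0671  0.054 ]
 [ 0.5692 -0.2357  0.054 ]
 [ 0.7669 -0.1716  0.054 ]
 [ 0.7124 -0.0014  0.054 ]]
tip [ 0.4858 -0.0306  0.002 ] butt [0.4595 0.0656 0.0145] len 0.09973064507243093 yaw -1.3036799559194054
sides [np.float64(0.17712328891914567), np.float64(0.2078388915560743), np.float64(0.17880774184869347), np.float64(0.20808896825078008)] ctr [ 0.6409 -0.1189  0.054 ]
cx yaw 0.3211979297435982
cx yaw 0.31310551465841746
cx yaw from y 0.3115889691673463
cx yaw from y 0.31024277914198983
others [[ 0.6698  0.0713]
 [ 0.6047  0.1526]
 [ 0.4468 -0.1699]
 [ 0.3038 -0.1724]
 [ 0.3852 -0.0271]]
```

```bash
cat >> h.py <<'E'
def st():
    s=sense(); p=s["tool_pos"]-[.6409,-.1189,0]; a=.314
    c=R.from_euler("z",-a).apply(p)*1000; e=R.from_quat(s["tool_rot"]).as_matrix()
    print("t %.2f C(mm) %s  yaw-C %.4f tilt %.4f F_C %s open %.4f"%(s["t"],c.round(1),np.arctan2(e[1,0],e[0,0])-a,e[2,2]+1,R.from_euler("z",-a).apply(s["wrist_force"]).round(2),s["opening"]))
if __name__=="__main__": st()
E
python3 -m crank '[[-0.15,[0,0,0],[0,0,0.044]],[-0.15,[2.39,-2.83,0],[0,0,0]],[-0.15,[2.39,-2.83,0],[0,0,0]],[-0.15,[2.39,-2.83,0],[0,0,0]],[-0.15,[2.39,-2.83,0],[0,0,0]],[-0.15,[2.39,-2.83,0],[0,0,0]],[-0.15,[2.39,-2.83,0],[0,0,0]],[-0.15,[2.39,-2.83,0],[0,0,0]],[-0.15,[2.39,-2.83,0],[0,0,0]],[-0.15,[2.39,-2.83,0],[0,0,0]],[-0.15,[2.39,-2.83,0],[0,0,0]],[-0.15,[2.39,-2.83,0],[0,0,0]],[-0.15,[2.39,-2.83,0],[0,0,0]],[-0.15,[2.39,-2.83,0],[0,0,0]],[-0.15,[2.39,-2.83,0],[0,0,0]],[-0.15,[2.39,-2.83,0],[0,0,0]],[-0.15,[2.39,-2.83,0],[0,0,0]],[-0.15,[0,0,0],[0,0,0]],[-0.15,[0,0,0],[0,0,0]]]'; python3 h.py
```

```text
t: 2.0
tool_pos: [0.4249, 0.0106, 0.224]
tool_rot: [0.988, 0.157, -0.001, 0.0]
wrist_force: [0.4, -0.3, 0.3]
opening: 0.0399
t 2.00 C(mm) [-165.5  189.9  224. ]  yaw-C 0.0022 tilt 0.0000 F_C [ 0.23 -0.44  0.32] open 0.0399
```

```bash
python3 -m crank '[[-0.15,[0,0,3],[0,0,0]],[-0.15,[0,0,3],[0,0,0]],[-0.15,[0,0,3],[0,0,0]],[-0.15,[0,0,3],[0,0,0]],[-0.15,[0,0,3],[0,0,0]],[-0.15,[0,0,3],[0,0,0]],[-0.15,[0,0,1],[0,0,0]],[-0.15,[0,0,0.7],[0,0,0]],[-0.15,[0,0,0.45],[0,0,0]],[-0.15,[0,0,0],[0,0,0]],[-0.15,[0.8,0,0],[0,0,0]],[-0.15,[0.4,0,0],[0,0,0]],[-0.15,[0.3,0,0],[0,0,0]],[-0.15,[0.3,0,0],[0,0,0]],[-0.15,[0.3,0,0],[0,0,0]],[-0.15,[0.3,0,0],[0,0,0]],[-0.15,[0,0,0],[0,0,0]]]'; python3 h.py
python3 - <<'E'
from cell import *
import cv2
b=read_camera("side")[190:350,300:420,::-1]
cv2.imwrite("pics/c.png",cv2.resize(b,None,fx=3.75,fy=3.75,interpolation=cv2.INTER_CUBIC))
E
```

```text
t: 3.7
tool_pos: [0.4485, 0.0177, 0.0229]
tool_rot: [0.988, 0.156, 0.0, -0.0]
wrist_force: [0.4, 0.8, -0.6]
opening: 0.0401
t 3.70 C(mm) [-140.8  189.4   22.9]  yaw-C -0.0001 tilt 0.0000 F_C [ 0.62  0.66 -0.56] open 0.0401
```

View pics/c.png

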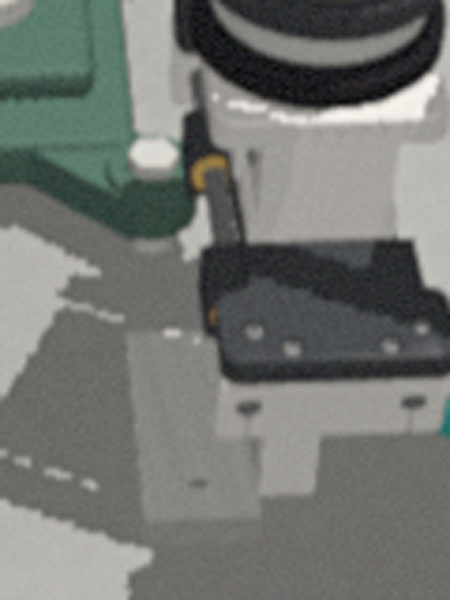

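The fingers are beside the wedge's long side, just about touching it near crop (262,480). I push it 8 mm sideways, back off, lift and look.

```bash
python3 -m crank '[[-0.15,[0.2,0,0],[0,0,0]],[-0.15,[0.2,0,0],[0,0,0]],[-0.15,[0.2,0,0],[0,0,0]],[-0.15,[0.2,0,0],[0,0,0]],[-0.15,[0,0,0],[0,0,0]],[-0.15,[0,0,0],[0,0,0]]]'; python3 h.py
python3 -m crank '[[-0.15,[-1,0,0],[0,0,0]],[-0.15,[-1,0,0],[0,0,0]],[-0.15,[0,0,-3],[0,0,0]],[-0.15,[0,0,-4],[0,0,0]],[-0.15,[0,-4,-4],[0,0,-0.15]],[-0.5,[0,-4,-3],[0,0,-0.15]],[-0.8,[0,-4,0],[0,0,-0.15]],[-0.8,[0,-4,0],[0,0,-0.15]],[-0.8,[0,0,0],[0,0,-0.15]],[-0.8,[0,0,0],[0,0,-0.15]],[-0.8,[0,0,0],[0,0,-0.15]],[-0.8,[0,0,0],[0,0,-0.15]],[-0.8,[0,0,0],[0,0,-0.15]],[-0.8,[0,0,0],[0,0,-0.15]],[-0.8,[0,0,0],[0,0,-0.07]],[-0.8,[0,0,0],[0,0,0]]]'; python3 h.py
python3 - <<'E'
from cell import *
import cv2
b=read_camera("side")[190:350,300:420,::-1]
a=read_camera("scene")[205:265,290:415,::-1]
b=cv2.resize(b,None,fx=3.75,fy=3.75,interpolation=cv2.INTER_CUBIC)
a=cv2.resize(a,None,fx=2.8,fy=2.8,interpolation=cv2.INTER_CUBIC); 
b=cv2.copyMakeBorder(b,0,0,0,350,cv2.BORDER_CONSTANT); b[:168,450:]=a; cv2.imwrite("pics/d.png",b)
E
```

```text
t: 4.35
tool_pos: [0.4562, 0.02, 0.0231]
tool_rot: [0.988, 0.156, 0.0, 0.0]
wrist_force: [0.4, -1.0, -0.4]
opening: 0.0402
t 4.35 C(mm) [-132.7  189.2   23.1]  yaw-C -0.0002 tilt 0.0000 F_C [ 0.12 -1.06 -0.38] open 0.0402
t: 5.95
tool_pos: [0.3563, 0.1444, 0.1579]
tool_rot: [0.588, 0.808, -0.0, -0.0]
wrist_force: [0.4, 0.6, -0.5]
opening: 0.0091
t 5.95 C(mm) [-189.4  338.3  157.9]  yaw-C 1.5692 tilt 0.0000 F_C [ 0.6   0.43 -0.53] open 0.0091
```

View pics/d.png

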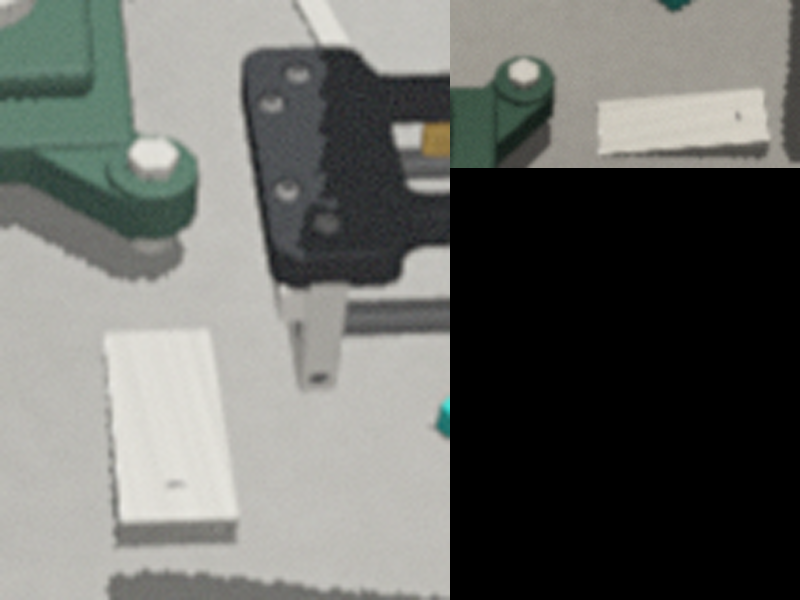

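Run:
```python
from h import *
z=[.002,.002,.0145,.0145]
A=hit("side",np.array([[210,328],[106,333],[237,519],[118,522]])/3.75+[300,190],z)
B=hit("scene",(np.array([[598,103],[600,153],[763,90],[768,140]])-[450,0])/2.8+[290,205],z)
for P in(A,B):
    c=R.from_euler("z",-.314).apply(P-[.6409,-.1189,0])*1000;print(c.round(1)); t=c[:2].mean(0);b=c[2:].mean(0);print("tip",t.round(1),"butt",b.round(1),"line at foot",t+(b-t)*(89-t[1])/(b-t)[1])
```

```text
[[-123.8  131.6    2. ]
 [ -84.1  132.3    2. ]
 [-122.5  232.6   14.5]
 [ -82.   232.    14.5]]
tip [-104.   131.9    2. ] butt [-102.3  232.3   14.5] line at foot [-104.70729762   89.           -3.34730107]
[[-122.3  132.7    2. ]
 [ -83.4  132.7    2. ]
 [-121.8  232.3   14.5]
 [ -83.1  231.3   14.5]]
tip [-102.9  132.7    2. ] butt [-102.4  231.8   14.5] line at foot [-103.05152821   89.           -3.51223288]
```

```bash
python3 -m crank '[[-0.8,[-2.8,2.8,0],[0,0,0]],[-0.8,[-2.8,2.8,0],[0,0,0]],[-0.8,[-3,3,0],[0,0,0]],[-0.8,[0,0,0],[0,0,0]],[-0.8,[0,0,3],[0,0,0]],[-0.8,[0,0,3],[0,0,0]],[-0.8,[0,0,3],[0,0,0]],[-0.8,[0,0,2],[0,0,0]],[-0.8,[0,0,1.3],[0,0,0]],[-0.8,[0,0,1],[0,0,0]],[-0.8,[0,0,0],[0,0,0]],[-0.8,[0,0,0],[0,0,0]]]'; python3 h.py
```

```text
t: 7.25
tool_pos: [0.4661, 0.0896, 0.026]
tool_rot: [0.588, 0.809, 0.0, 0.0]
wrist_force: [-0.2, 0.5, -0.5]
opening: 0.0093
t 7.25 C(mm) [-101.9  252.3   26. ]  yaw-C 1.5697 tilt 0.0000 F_C [-0.03  0.49 -0.5 ] open 0.0093
```

```bash
python3 -m crank '[[-0.8,[-0.4,0,0],[0,0,0]],[-0.8,[-0.4,0,0],[0,0,0]],[-0.8,[-0.4,0,0],[0,0,0]],[-0.8,[-0.4,0,0],[0,0,0]],[-0.8,[-0.4,0,0],[0,0,0]],[-0.8,[-0.4,0,0],[0,0,0]],[-0.8,[-0.4,0,0],[0,0,0]],[-0.8,[-0.4,0,0],[0,0,0]],[-0.8,[-0.4,0,0],[0,0,0]],[-0.8,[-0.4,0,0],[0,0,0]],[-0.8,[-0.4,0,0],[0,0,0]],[-0.8,[-0.4,0,0],[0,0,0]],[-0.8,[-0.4,0,0],[0,0,0]],[-0.8,[-0.4,0,0],[0,0,0]],[-0.8,[-0.2,0,0],[0,0,0]]]'; python3 h.py;  python3 -m crank '[[-0.8,[-0.2,0,0],[0,0,0]]]'; python3 h.py;python3 -m crank '[[-0.8,[-0.2,0,0],[0,0,0]]]'; python3 h.py
```

```text
t: 8.75
tool_pos: [0.4835, 0.0339, 0.0253]
tool_rot: [0.588, 0.809, -0.0, 0.0]
wrist_force: [0.2, 2.7, 1.7]
opening: 0.009
t 8.75 C(mm) [-102.5  193.9   25.3]  yaw-C 1.5696 tilt 0.0000 F_C [1.   2.47 1.68] open 0.0090
t: 8.85
tool_pos: [0.484, 0.0322, 0.0253]
tool_rot: [0.588, 0.809, -0.0, -0.0]
wrist_force: [-1.1, 1.9, 0.8]
opening: 0.0091
t 8.85 C(mm) [-102.6  192.2   25.3]  yaw-C 1.5696 tilt 0.0000 F_C [-0.49  2.14  0.85] open 0.0091
t: 8.95
tool_pos: [0.4846, 0.0304, 0.0253]
tool_rot: [0.588, 0.809, -0.0, -0.0]
wrist_force: [0.4, 2.3, 1.1]
opening: 0.0098
t 8.95 C(mm) [-102.6  190.3   25.3]  yaw-C 1.5699 tilt 0.0000 F_C [1.11 2.09 1.09] open 0.0098
```

```bash
python3 -m crank '[[-0.8,[-0.2,0,0],[0,0,0]],[-0.8,[-0.2,0,0],[0,0,0]],[-0.8,[-0.2,0,0],[0,0,0]]]'>/dev/null; python3 h.py;  python3 -m crank '[[-0.8,[-0.2,0,0],[0,0,0]]]'>/dev/null; python3 h.py;python3 -m crank '[[-0.8,[-0.2,0,0],[0,0,0]]]'>/dev/null; python3 h.py
```

```text
t 9.25 C(mm) [-102.5  184.3   25.3]  yaw-C 1.5699 tilt 0.0000 F_C [0.32 0.75 0.88] open 0.0093
t 9.35 C(mm) [-102.5  182.2   25.3]  yaw-C 1.5698 tilt 0.0000 F_C [1.13 1.39 0.35] open 0.0094
t 9.45 C(mm) [-102.5  180.2   25.3]  yaw-C 1.5698 tilt 0.0000 F_C [ 0.89  1.22 -0.12] open 0.0092
```

```bash
python3 -m crank '[[-0.8,[-0.2,0,0],[0,0,0]]]'>/dev/null; python3 h.py;  python3 -m crank '[[-0.8,[-0.2,0,0],[0,0,0]]]'>/dev/null; python3 h.py;python3 -m crank '[[-0.8,[-0.15,0,0],[0,0,0]]]'>/dev/null; python3 h.py;python3 -m crank '[[-0.8,[-0.15,0,0],[0,0,0]]]'>/dev/null; python3 h.py
```

```text
t 9.55 C(mm) [-102.6  178.5   25.3]  yaw-C 1.5696 tilt 0.0000 F_C [0.46 2.8  1.72] open 0.0092
t 9.65 C(mm) [-102.6  176.9   25.3]  yaw-C 1.5693 tilt 0.0000 F_C [0.84 4.57 2.98] open 0.0093
t 9.75 C(mm) [-102.7  175.9   25.3]  yaw-C 1.5690 tilt 0.0000 F_C [1.09 7.27 2.82] open 0.0093
t 9.85 C(mm) [-102.8  174.9   25.3]  yaw-C 1.5689 tilt 0.0000 F_C [-0.31  8.61  4.29] open 0.0094
```

```bash
python3 -m crank '[[-0.8,[0,0,0],[0,0,0]]]'>/dev/null; python3 h.py;  python3 -m crank '[[-0.8,[-0.05,0,0],[0,0,0]]]'>/dev/null; python3 h.py;python3 -m crank '[[-0.8,[0,0,0],[0,0,0]]]'>/dev/null; python3 h.py
```

```text
t 9.95 C(mm) [-102.8  174.7   25.3]  yaw-C 1.5692 tilt 0.0000 F_C [0.29 7.02 3.11] open 0.0091
t 10.05 C(mm) [-102.8  174.6   25.3]  yaw-C 1.5690 tilt 0.0000 F_C [0.66 8.71 4.05] open 0.0095
t 10.15 C(mm) [-102.8  174.6   25.3]  yaw-C 1.5691 tilt 0.0000 F_C [0.6  7.95 3.93] open 0.0096
```

Snug: the push holds at about 8 N and the wedge hardly advances any more. Now I back off, shut the fingers and go above the locknut.

```bash
python3 -m crank '[[-0.8,[0.5,0,0],[0,0,0]],[-0.8,[1,0,0],[0,0,0]],[-0.8,[0,0,-2],[0,0,0]],[-1,[0,0,-4],[0,0,0]],[-1,[0,0,-3],[0,0,0]],[-1,[0,0,0],[0,0,0]],[-1,[0,0,0],[0,0,0]],[-1,[0,0,0],[0,0,0]]]'; python3 h.py
python3 - <<'E'
from cell import *
import cv2
b=read_camera("side")[190:350,300:420,::-1]
a=read_camera("scene")[205:265,290:415,::-1]
b=cv2.resize(b,None,fx=3.75,fy=3.75,interpolation=cv2.INTER_CUBIC)
a=cv2.resize(a,None,fx=2.8,fy=2.8,interpolation=cv2.INTER_CUBIC); 
b=cv2.copyMakeBorder(b,0,0,0,350,cv2.BORDER_CONSTANT); b[:168,450:]=a; cv2.imwrite("pics/e.png",b)
E
```

```text
t: 10.95
tool_pos: [0.484, 0.0283, 0.1138]
tool_rot: [0.588, 0.809, -0.001, -0.001]
wrist_force: [-0.2, 0.2, -0.1]
opening: 0.0006
t 10.95 C(mm) [-103.7  188.4  113.8]  yaw-C 1.5700 tilt 0.0000 F_C [-0.09  0.24 -0.07] open 0.0006
```

View pics/e.png

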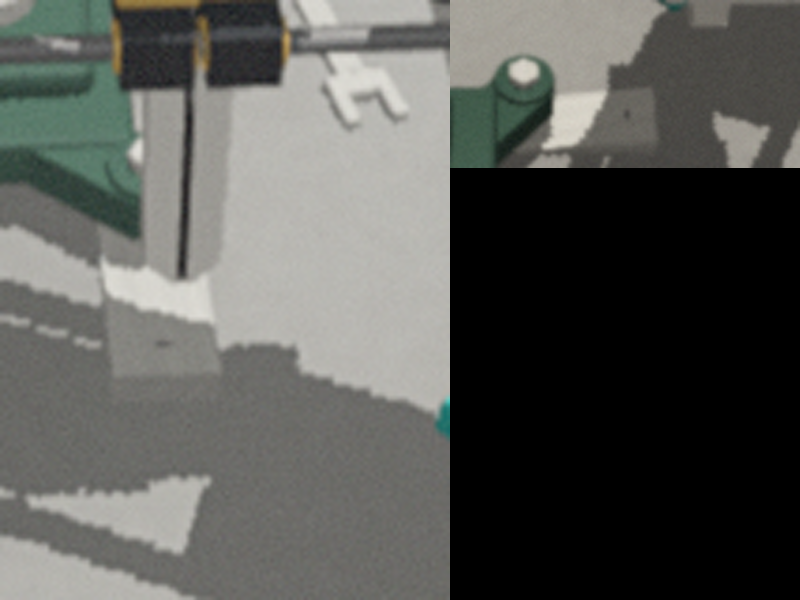

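The wedge's thin end is under the lug, and the nut hasn't moved in the scene picture: (523,71) in the crop, as before. On to the nut.

```bash
python3 -m crank '[[-1,[-3,0,0],[0,0,0]],[-1,[-3,-0.1,0],[0,0,0]],[-1,[-2.5,0,0],[0,0,0]],[-1,[-1.4,0,0],[0,0,0]],[-1,[0,0,0],[0,0,0]],[-1,[0,0,1.5],[0,0,0]],[-1,[0,0,1.2],[0,0,0]],[-1,[0,0,0.7],[0,0,0]],[-1,[0,0,0],[0,0,0]]]'; python3 h.py; for i in 1 2; do python3 -m crank '[[-1,[0,0,0.2],[0,0,0]]]'>/dev/null; python3 h.py; done
```

```text
t: 11.95
tool_pos: [0.5133, -0.0652, 0.0796]
tool_rot: [0.588, 0.809, -0.001, -0.002]
wrist_force: [0.6, 0.2, 0.4]
opening: 0.0004
t 11.95 C(mm) [-104.8   90.5   79.6]  yaw-C 1.5706 tilt 0.0000 F_C [0.62 0.05 0.42] open 0.0004
t 12.05 C(mm) [-103.4   89.2   79.3]  yaw-C 1.5704 tilt 0.0000 F_C [0.61 0.34 0.29] open 0.0005
t 12.15 C(mm) [-103.1   88.8   77.7]  yaw-C 1.5702 tilt 0.0000 F_C [ 0.65 -0.76 -0.46] open 0.0005
```

```bash
for i in 1 2 3 4; do python3 -m crank '[[-1,[0,0,0.12],[0,0,0]]]'>/dev/null; python3 h.py; done
```

```text
t 12.25 C(mm) [-103.3   88.8   76.4]  yaw-C 1.5699 tilt 0.0000 F_C [0.08 0.91 0.38] open 0.0007
t 12.35 C(mm) [-103.4   88.7   75.2]  yaw-C 1.5698 tilt 0.0000 F_C [ 0.04 -0.02  0.16] open 0.0004
t 12.45 C(mm) [-103.4   88.7   73.9]  yaw-C 1.5698 tilt 0.0000 F_C [ 0.04 -0.02 -0.32] open 0.0005
t 12.55 C(mm) [-103.5   88.8   72.7]  yaw-C 1.5697 tilt 0.0000 F_C [-1.47  1.46  7.46] open 0.0005
```

```bash
for i in 1 2 3; do python3 -m crank '[[-1,[0,0,0.1],[0,0,0]]]'>/dev/null; python3 h.py; done
```

```text
t 12.65 C(mm) [-103.5   88.7   72.6]  yaw-C 1.5698 tilt 0.0000 F_C [-3.81  2.21 12.41] open 0.0006
t 12.75 C(mm) [-103.4   88.7   72.4]  yaw-C 1.5699 tilt 0.0000 F_C [-5.17  2.87 16.78] open 0.0003
t 12.85 C(mm) [-103.4   88.7   72.3]  yaw-C 1.5700 tilt 0.0000 F_C [-6.89  4.87 23.69] open 0.0003
```

```bash
python3 -m crank '[[-1,[0.05,-0.08,0.1],[0,0,0]],[-1,[0,0,0],[0,0,0]],[-1,[0,0,0],[0,0,0]],[-1,[0,0,0],[0,0,0]],[-1,[0,0,0],[0,0,0]],[-1,[0,0,0],[0,0,0]]]'>/dev/null; python3 h.py
python3 -m crank '[[-1,[0,0,-0.3],[0,0,0]],[-1,[0,0,-0.4],[0,0,0]],[-1,[0,0,-2],[0,0,0]],[-1,[0,0,-4],[0,0,0]],[-1,[2,-4,-4],[0,0,0]],[-1,[2,-4,-2],[0,0,0]],[-1,[2,-4,0],[0,0,0]],[-1,[2,-4,0],[0,0,0]],[-1,[2,-4,0],[0,0,0]],[-1,[0,0,0],[0,0,0]],[-1,[0,0,0],[0,0,0]]]'>/dev/null; python3 h.py
python3 - <<'E'
from cell import *
import cv2
b=read_camera("side")[:,:,::-1]; cv2.imwrite("pics/side1.png",b)
a=read_camera("scene")[:,:,::-1]; cv2.imwrite("pics/scene1.png",a)
b=cv2.resize(b[190:350,300:420],None,fx=3.75,fy=3.75,interpolation=cv2.INTER_CUBIC)
d=[cv2.resize(i[150:380,170:520],(350,230)) for i in(a,cv2.absdiff(a,cv2.imread("pics/scene0.png")))]
a=cv2.resize(a[215:265,290:415],(350,140),interpolation=cv2.INTER_CUBIC)
b=cv2.copyMakeBorder(b,0,0,0,350,cv2.BORDER_CONSTANT); b[:140,450:]=a; b[140:370,450:]=d[0]; b[370:,450:]=d[1]; cv2.imwrite("pics/f.png",b)
E
```

```text
t 13.45 C(mm) [-103.4   88.7   72.3]  yaw-C 1.5701 tilt 0.0000 F_C [-5.78  4.9  20.94] open 0.0000
t 14.55 C(mm) [-297.7  186.2  189. ]  yaw-C 1.5692 tilt 0.0000 F_C [-0.31 -0.56 -0.07] open 0.0006
```

View pics/f.png

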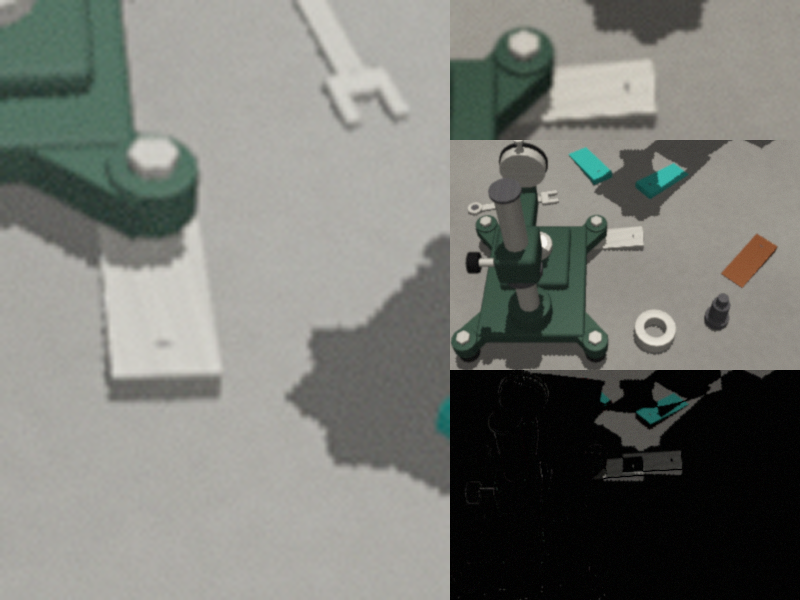

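The wedge is in place under the lug with its butt edge at (113–220, 375), unchanged by the press, and the bystanders show no difference. The difference picture shows faint outlines at the comparator's top, so I'll measure those.

Run:
```python
import cv2,numpy as np
from h import *
def ecc(n,box):
    x0,x1,y0,y1=box; g=[cv2.cvtColor(cv2.imread(f"pics/{n}{i}.png"),cv2.COLOR_BGR2GRAY)[y0:y1,x0:x1] for i in(0,1)]
    return cv2.findTransformECC(g[0],g[1],np.eye(2,3,dtype=np.float32),cv2.MOTION_TRANSLATION)[1][:,2].round(2)
for n,d in(("scene",dict(dial=(215,275,145,205),knob=(184,215,258,287),columntop=(205,245,185,215),nutFL=(300,328,224,240),nutBR=(172,200,335,358),nutBL=(305,328,338,355),nutFR=(196,216,224,244),ring=(350,400,315,365))),("side",dict(dial=(280,304,50,108),columntop=(185,222,32,70),nutFL=(328,354,222,240),nutBR=(198,218,158,172),nutBL=(182,206,228,248),ring=(190,240,276,322)))):
    for k,b in d.items(): print(n,k,ecc(n,b))
a=R.from_euler("z",-.314)
print(a.apply(hit("side",np.array([[220,373],[113,378]])/3.75+[300,190],.0145)-[.6409,-.1189,0])*1000)
```

```text
scene dial [-0.34  0.09]
scene knob [-0.2   0.33]
scene columntop [-0.36  0.31]
scene nutFL [-0.   -0.04]
scene nutBR [-0.05  0.07]
scene nutBL [-0.09  0.  ]
scene nutFR [-0.13  0.02]
scene ring [-0.01  0.01]
side dial [-0.28 -0.2 ]
side columntop [-0.24 -0.03]
side nutFL [-0.01 -0.18]
side nutBR [-0.05  0.07]
side nutBL [ 0.02 -0.  ]
side ring [-0.    0.01]
[[-123.53646734  165.89758112   14.5       ]
 [ -84.46890855  166.47961216   14.5       ]]
```

```bash
python3 -c "
from cell import *
print(hand_in())"; python3 h.py
```

```text
the job is handed in; nothing more can be done
None
the job is handed in; nothing more can be done
```

The wedge is snug under the bare foot, the corner above it holds under a firm press, and I handed the job in at about 14.7 s. No verdict was reported.

- **Wedge:** I first pushed it sideways about 14 mm to line it up with the foot. I then pushed it thin end first until the push rose from about 2 N to a steady 8 N (peak 8.7 N). Its butt ended about 77 mm outside the foot, within the expected 60 to 84 mm. That puts the gap at about 4.9 mm.
- **Press:** I pressed on the locknut with closed fingertips, at 21 to 24 N for about 0.6 s. The fingertips moved only about 0.4 mm as the force rose from 7 N to 24 N. The fingertips also pushed sideways on the nut with up to about 8 N.
- **After the press:**
  - The wedge's butt edge was in the same place as before.
  - In the scene picture the ring measured no shift, and the spanner and punch showed none.
  - The comparator's base did not shift measurably (0.13 px or less at the nuts), except that the corner over the bare foot rose about 0.18 px, roughly 0.2 to 0.3 mm. The column top and dial moved by up to about 0.5 px. I took this as the slight lift of a snug fit, not jacking.

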